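# Press a silver bar into the corner of the bar gauge

## Task

At the bar gauge, pull the sprung jaw all the way out until it stays at its stop by itself, then take the larger of the two silver bars and press it snugly, as with a firm hand but without ramming it, into the corner of the gauge: flat on the table, a long side against the back fence and an end against the end fence, both touching at once. Finish while still gripping the bar and pressing it there, with the jaw still out, so that I can let the jaw down on it and read its length. Leave the smaller bar, the loupe and the penlight where they lie.

Things in the scene. Friction and masses are not known exactly. Their poses are not given: they have to be found in the camera images.
- gauge: Bar gauge fixed to the desk: grey base 112 (x) x 178 (y) mm, steel table on top, 14 mm above the desk. Origin: centre of the underside, on the desk. x: from the front to the back fence; y: from the jaw's stop to the end fence; z up. Free table: x -52 to 12 mm. Behind it a black readout (x 9..55, y 47..87, top at 37 mm), the jaw's rod (x 39, z 27) and its post (y -83..-67, top at 35 mm).
- gauge_corner (a point): Inner corner, on the table's top, 14 mm above the desk: where the back fence's face (gauge x = 12 mm; the bar goes on its -x side) meets the end fence's face (gauge y = 45 mm; the bar goes on its -y side). Axes as the gauge. The seated large bar, long axis along y, has its centre 16 mm in -x and 31 mm in -y from here.
- back_fence: Back fence: steel strip 10 (x) x 104 (y) x 9 mm high on the table, with a line scale on top; its top is 23 mm above the desk, so fingers that straddle the bar's width must stay above that there (12 mm or more above the bar's underside). Origin: centre of its underside; axes as the gauge; its working face is 5 mm in -x of the origin.
- end_fence: End fence: steel strip 42 (x) x 10 (y) x 9 mm high standing on the table at right angles to the back fence; its top is 23 mm above the desk. Origin: centre of its underside; axes as the gauge; its working face is 5 mm in -y of the origin.
- jaw (a joint): Travel of the sprung jaw in m, along the gauge's -y: 0 = shut against the end fence (as found), 0.09 = fully out at its stop. An over-centre spring pulls it shut with about 4.5 N, falling to nothing at 0.078; past that it pushes it on to the stop and keeps it there with about 3 N. Let go before 0.078 it runs back. Friction 0.6 N, damping 15 N per m/s.
- jaw_knob (a point): Middle of the black upright round knob on the jaw, 18 mm across, from 46 to 69 mm above the desk (this point: 58 mm). Under it the jaw's carriage, 28 (x) x 20 (y) mm, top at 41 mm; from there an arm reaches over the back fence to the jaw's foot, 20 mm thick in y, gauge x -30 to 10 mm, top at 35 mm, which fills the corner while shut. Axes as the gauge.
- large_bar: The larger cast silver bar, 32 (x) x 62 (y, its long axis) x 25 mm (z), about 0.5 kg, with a shallow oblong mark on top. Origin: centre of its underside. Lies flat on the desk turned up to 0.7 rad; its two ends are alike.
- small_bar: The smaller silver bar, 26 x 44 x 17 mm, 0.2 kg, to be left alone. Origin: centre of its underside; y is its long axis. The two bars may lie in either place.
- loupe: Folded metal loupe, 27 x 44 x 14 mm, lying loose near the bars; to be left alone. Origin: centre of its underside.
- penlight: Black penlight, 14 x 135 x 16 mm, lying loose in front of the gauge; to be left alone. Origin: centre of its underside, y along the barrel.
Not all that is in view belongs to the job. Leave any blue or purple look-alike of the large_bar alone.

How it is judged:
By the outcome, as a careful person would: the job done as asked, in the order asked, and still so for the second after the job is handed in, while the arm keeps its last pose, push and grip.
It also fails if it takes over 67 s, if anything falls off the work surface, if the arm or the gripper's body presses on something with over 40 N, if the wrist force passes 120 N, or if a joint passes its speed limit or range.

## Robot

A 6-joint arm with a two-finger parallel gripper is mounted at the origin on a cart in front of the work surface, level with it; the furniture and walls round the work are solid. World frame = base frame: x ahead of the robot, y to its left, z up, the work surface at z = 0. Lengths are in m, angles in rad, forces in N, time in s.
With the tool pointing down it reaches from about 0.375 to 0.925 m from the base axis. Payload 5.7 kg.
Tool frame: the origin (TCP) lies at the very end of the fingers, on their centre line; the grasp point (between the pads) lies 19 mm behind it; z points along the fingers, y is the line along which they close (so a half turn about z gives the same grasp; the last joint's range is limited). The gripper opens to 88 mm and grips with 3 to 60 N. Pads are 20 mm wide; open, the fingers measure 115 mm over their backs; the gripper's body (75 mm by 178 mm) begins 61 mm behind the grasp point.
Start: joints at [-1.27, 0.359, 1.51, -0, 1.272, -0.115], TCP at [0.242, -0.549, 0.191] pointing down, gripper open.
Joint ranges: [-2.97, 2.97], [-1.01, 2.36], [0.21, 2.38], [-0.96, 4.11], [0.2, 2.71], [-2.98, 2.98]. Speed limits (rad/s): [2.39, 2.39, 3.14, 3.14, 3.14, 3.14].

## Interface

Orientations are given as a unit quaternion [x, y, z, w].
In Python, from cell import sensors, camera, job gives the robot as it stands.
- The arm moves only by the shell command python3 -m jog 'ROWS' [FORCE]. ROWS is JSON, a list of rows, each an object of numbers: "x", "y", "z": the shift along the tool's x, y, z as a fraction of full scale; "twist": the turn about the tool's z as a fraction of full scale; "fingers": the opening, from -1 (shut) to 1 (fully open). In form: [{"x": .., "y": .., "z": .., "twist": .., "fingers": ..}, ...]. A call has exactly 10 rows; each row shifts and turns the commanded pose from where the row before left it, along the tool's axes as they then stand; what a row does not reach is not made up. Full scale, the value 1, is 0.075 m for a shift and pi rad for a turn. A row lasts 1/8 s, in which the tool goes at most 62.5 mm and 10.7 degrees, less where a joint would pass 70% of its speed; a pose out of reach is approached as far as the arm can. A call with a number of a shift or a turn outside -1 to 1 is refused whole. A call with a gripper value outside its range is refused whole. The fingers move at their own pace and stop on an object; FORCE is the grip in N (left out, the last holds). Time passes only in rows, so rows that do not move let the fingers close, or fill a call up. It gives the time, the measured TCP pose, the force, the opening and the grip force at its end, in the units of the state.
- sensors.read_state(): the state, without advancing time (a new reading comes with each control period).
- camera(name): name is "scene" or "side" or "wrist"; returns a dict with "frame" (480x640x3 uint8, red, green, blue), "camera_matrix" (3x3 intrinsics, pixels), "extrinsics" (4x4, takes a point from camera to world coordinates). Camera axes: x right, y up, looking along -z (the intrinsics and any distortion apply to the point x, -y, -z); pixel columns grow to the right and rows downward; lengths in m; the calibration is good to about 2 mm. The wrist camera is an equidistant fisheye: a pixel r from the principal point sees the ray r / f radians off the axis. A picture is of the moment at which its call begins. There is no depth.
- job.job_done(): hands the job in; it is judged then, once.
The state is a dict: "time_s": time; "qpos": joint angles; "joint_vel": joint speeds; "joint_efforts": joint torques, N m; "ee_pos": TCP position; "tcp_rot": TCP orientation; "force": force on the tool from outside, world axes, zero at the start; "torque": the same for the moment, N m; "grip_width": finger opening in m; "finger_force": force on a finger pad.
Only numpy, scipy, OpenCV 4.12 (cv2) and the standard library are available. Lean on these libraries where they do the work, as an engineer would, in place of code of your own. Each camera call takes 0.05 s, during which the arm holds its last target. There are 200 camera calls.

## Working session

There is one attempt and no reset: what is moved stays moved. The work goes in short steps, Python scripts to look and compute and a shell command to move; the robot and the scene stay as the last step left them, time stands still between calls to the robot, and variables do not carry over. Pictures are saved under pics/ and viewed, at most 10 in all, crops included, and the job is handed in when it is done.

```bash
mkdir -p pics; ls; python3 - <<'E'
from cell import sensors,camera
import cv2,numpy as np
s=sensors.read_state();print({k:np.round(v,4).tolist() for k,v in s.items()})
for n in("scene","side","wrist"):
    c=camera(n);cv2.imwrite(f"pics/{n}0.png",c["frame"][:,:,::-1]);np.savez(f"pics/{n}0.npz",**c)
    print(n,np.round(c["camera_matrix"],1).tolist(),np.round(c["extrinsics"],3).tolist(),[k for k in c])
E
```

```text
pics
{'time_s': 0.0, 'qpos': [-1.2701, 0.3595, 1.5114, 0.0, 1.2725, -0.1151], 'joint_vel': [0.0001, 0.0006, -0.0006, -0.0009, -0.0013, 0.0007], 'joint_efforts': [-0.0007, -51.5376, -27.0728, 0.0673, 0.0351, -0.0001], 'ee_pos': [0.2421, -0.5482, 0.1905], 'tcp_rot': [0.9785, 0.2064, -0.0001, -0.0009], 'force': [-0.5673, -0.1529, 0.369], 'torque': [-0.0334, -0.0526, -0.0231], 'finger_force': 0.0, 'grip_width': 0.0878}
scene [[433.0, 0.0, 326.7], [0.0, 433.0, 244.5], [0.0, 0.0, 1.0]] [[-0.908, 0.193, -0.371, 0.104], [-0.418, -0.458, 0.785, 1.03], [-0.018, 0.868, 0.497, 0.488], [0.0, 0.0, 0.0, 1.0]] ['frame', 'camera_matrix', 'extrinsics']
side [[440.2, 0.0, 314.7], [0.0, 440.2, 242.4], [0.0, 0.0, 1.0]] [[-0.039, 0.813, -0.581, -0.142], [-0.999, -0.035, 0.019, 0.386], [-0.005, 0.581, 0.814, 0.893], [0.0, 0.0, 0.0, 1.0]] ['frame', 'camera_matrix', 'extrinsics']
wrist [[371.6, 0.0, 318.6], [0.0, 371.6, 238.9], [0.0, 0.0, 1.0]] [[0.404, 0.88, 0.25, 0.311], [-0.915, 0.389, 0.108, -0.519], [-0.002, -0.273, 0.962, 0.384], [0.0, 0.0, 0.0, 1.0]] ['frame', 'camera_matrix', 'extrinsics']
```

View pics/scene0.png

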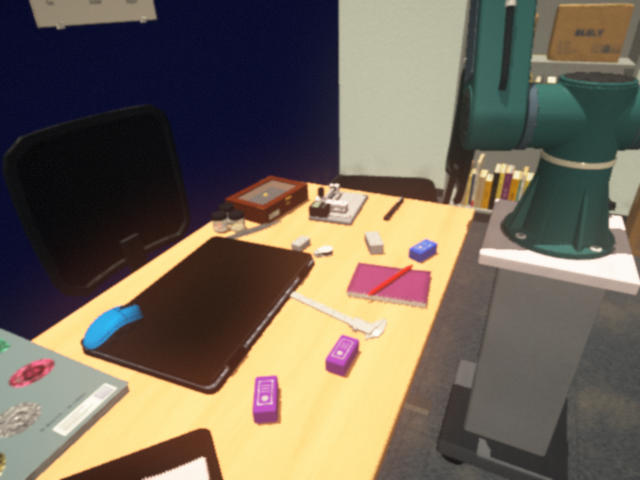

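View pics/side0.png

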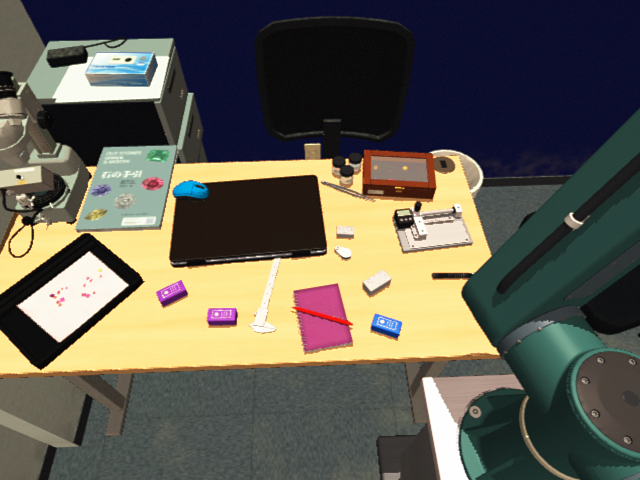

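Candidates for the large bar, by side/scene pixel:
- silver bar (377,283)/(374,243), which looks larger
- silver bar (345,231)/(301,243), which looks smaller
- purple look-alikes at side (172,293) and (222,316), and a blue one at (387,325), all to be left alone

Now I'll get rough positions.

```bash
cat > h.py <<'E'
import numpy as np,cv2
from scipy.spatial.transform import Rotation as R
def ray(c,p,fish=False):
    K=c["camera_matrix"];x=(p[0]-K[0,2])/K[0,0];y=(p[1]-K[1,2])/K[1,1]
    if fish:
        r=np.hypot(x,y);k=np.sin(r)/max(r,1e-9);d=np.array([x*k,-y*k,-np.cos(r)])
    else: d=np.array([x,-y,-1.])
    E=c["extrinsics"];d=E[:3,:3]@d
    return E[:3,3],d/np.linalg.norm(d)
def onz(c,p,z,fish=False):
    o,d=ray(c,p,fish);return o+d*(z-o[2])/d[2]
def tri(rays):
    A=sum(np.eye(3)-np.outer(d,d) for o,d in rays);b=sum((np.eye(3)-np.outer(d,d))@o for o,d in rays)
    X=np.linalg.solve(A,b);return X,[round(float(np.linalg.norm(np.cross(X-o,d)))*1e3,1) for o,d in rays]
def proj(c,X,fish=False):
    E=c["extrinsics"];q=E[:3,:3].T@(np.asarray(X)-E[:3,3]);v=np.array([q[0],-q[1]])/-q[2]
    if fish:
        n=np.linalg.norm(v);v=v*np.arctan(n)/max(n,1e-9)
    K=c["camera_matrix"];return K[[0,1],[0,1]]*v+K[:2,2]
E
python3 - <<'E'
from h import *
S=dict(np.load("pics/scene0.npz"));D=dict(np.load("pics/side0.npz"));W=dict(np.load("pics/wrist0.npz"))
for n,a,b in[("L",(374,243),(377,283)),("s",(301,243),(345,231)),("knob",(335,187),(418,208)),("gauge",(338,208),(433,230)),("pen",(394,209),(452,276))]:
    X,e=tri([ray(S,a),ray(D,b)]);print(n,X.round(3),e,proj(W,X,True).round())
E
```

```text
L [0.367 0.227 0.01 ] [0.1, 0.1] [-67. -19.]
s [0.519 0.289 0.01 ] [1.0, 1.0] [-45. -94.]
knob [0.515 0.119 0.085] [7.4, 7.4] [ -31. -116.]
gauge [ 0.525  0.063 -0.003] [0.9, 0.9] [  25. -103.]
pen [0.375 0.052 0.016] [0.2, 0.2] [-23. -21.]
```

View pics/wrist0.png

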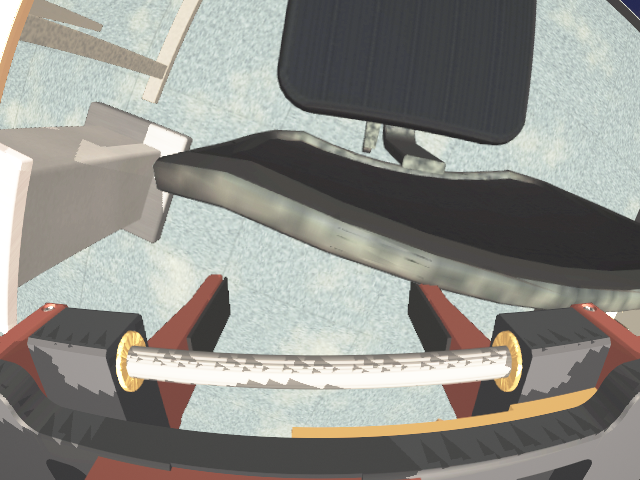

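The start view shows only a chair and floor beside the desk. I'll raise, twist toward the gauge heading, then travel over.

```bash
python3 -m jog '[{"z":-0.4},{"z":-0.4},{"z":-0.4,"twist":-0.05},{"z":-0.4,"twist":-0.05},{"twist":-0.05},{"twist":-0.05},{"twist":-0.05},{"twist":-0.05},{"twist":-0.05},{"twist":-0.05}]' 20
python3 -m jog '[{"x":0.6,"y":0.55},{"x":0.6,"y":0.55},{"x":0.6,"y":0.55},{"x":0.6,"y":0.55},{"x":0.6,"y":0.5},{"x":0.8,"y":0.1},{"x":0.8,"y":0.1},{"x":0.8,"y":0.1},{"x":0.8,"y":0.1},{"x":0.8,"y":0.1}]'
```

```text
invalid input at $[0]: expected keys x, y, z, twist, fingers
invalid input at $[0]: expected keys x, y, z, twist, fingers
```

```bash
python3 -m jog '[{"x":0,"y":0,"z":-0.4,"twist":0,"fingers":1},{"x":0,"y":0,"z":-0.4,"twist":0,"fingers":1},{"x":0,"y":0,"z":-0.4,"twist":-0.05,"fingers":1},{"x":0,"y":0,"z":-0.4,"twist":-0.05,"fingers":1},{"x":0,"y":0,"z":0,"twist":-0.05,"fingers":1},{"x":0,"y":0,"z":0,"twist":-0.05,"fingers":1},{"x":0,"y":0,"z":0,"twist":-0.05,"fingers":1},{"x":0,"y":0,"z":0,"twist":-0.05,"fingers":1},{"x":0,"y":0,"z":0,"twist":-0.05,"fingers":1},{"x":0,"y":0,"z":0,"twist":-0.05,"fingers":1}]' 20
python3 -m jog '[{"x":0.6,"y":0.55,"z":0,"twist":0,"fingers":1},{"x":0.6,"y":0.55,"z":0,"twist":0,"fingers":1},{"x":0.6,"y":0.55,"z":0,"twist":0,"fingers":1},{"x":0.6,"y":0.55,"z":0,"twist":0,"fingers":1},{"x":0.6,"y":0.5,"z":0,"twist":0,"fingers":1},{"x":0.8,"y":0.1,"z":0,"twist":0,"fingers":1},{"x":0.8,"y":0.1,"z":0,"twist":0,"fingers":1},{"x":0.8,"y":0.1,"z":0,"twist":0,"fingers":1},{"x":0.8,"y":0.1,"z":0,"twist":0,"fingers":1},{"x":0.8,"y":0.1,"z":0,"twist":0,"fingers":1}]'
```

```text
time_s: 1.4
ee_pos: [0.2423, -0.5486, 0.3109]
tcp_rot: [0.668, 0.744, 0.0, -0.0]
force: [1.1, 0.7, -0.3]
grip_width: 0.088
finger_force: 0.0
time_s: 2.65
ee_pos: [0.4274, -0.0003, 0.3114]
tcp_rot: [0.67, 0.742, 0.0, 0.0]
force: [0.9, -0.2, 0.1]
grip_width: 0.0879
finger_force: 0.0
```

```bash
cat > snap.py <<'E'
import sys,numpy as np,cv2
from cell import camera,sensors
for n in sys.argv[2:]:
    c=camera(n);f=f"pics/{n}{sys.argv[1]}";cv2.imwrite(f+".png",c["frame"][:,:,::-1]);np.savez(f+".npz",**c,q=sensors.read_state()["tcp_rot"],p=sensors.read_state()["ee_pos"])
E
python3 snap.py 1 wrist
python3 -m jog '[{"x":0.4,"y":0,"z":0,"twist":0,"fingers":1},{"x":0.4,"y":0,"z":0,"twist":0,"fingers":1},{"x":0.4,"y":0,"z":0,"twist":0,"fingers":1},{"x":0.4,"y":0,"z":0,"twist":0,"fingers":1},{"x":0.4,"y":0,"z":0,"twist":0,"fingers":1},{"x":0,"y":0,"z":0,"twist":0,"fingers":1},{"x":0,"y":0,"z":0,"twist":0,"fingers":1},{"x":0,"y":0,"z":0,"twist":0,"fingers":1},{"x":0,"y":0,"z":0,"twist":0,"fingers":1},{"x":0,"y":0,"z":0,"twist":0,"fingers":1}]'
python3 snap.py 2 wrist
python3 -c "
import cv2,numpy as np
a=cv2.imread('pics/wrist1.png');b=cv2.imread('pics/wrist2.png')
cv2.imwrite('pics/ab.png',np.vstack([a[0:300],b[0:300]]))"
```

```text
time_s: 3.95
ee_pos: [0.4127, 0.1466, 0.3114]
tcp_rot: [0.671, 0.742, 0.0, -0.0]
force: [-0.2, 0.8, -0.1]
grip_width: 0.088
finger_force: 0.0
```

View pics/ab.png

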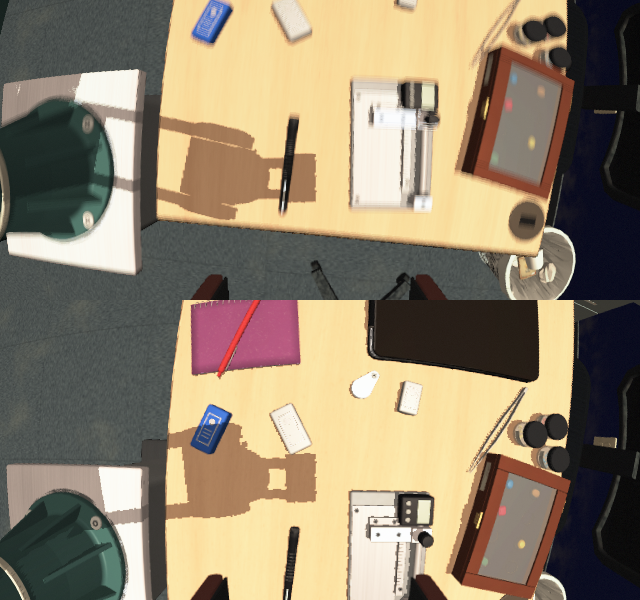

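View 1 (top) and view 2 (bottom, row offset 300) of the desk. Large silver bar at (291,20) in view 1 and (291,128) in view 2; small silver bar at (410,98) in view 2. Gauge at (393,145) in view 1, knob at (431,118) in view 1 and (425,239) in view 2. The blue look-alike is at (211,128) in view 2. Next is a close crop to check the choice and pick corners.

```bash
python3 -c "
import cv2,numpy as np
a=cv2.imread('pics/wrist1.png');b=cv2.imread('pics/wrist2.png')
r=lambda i,k:cv2.resize(i,None,fx=k,fy=k,interpolation=cv2.INTER_CUBIC)
A=r(a[70:220,340:450],4);B=r(b[95:170,260:320],4);C=r(b[185:260,365:445],4)
o=np.zeros((600,800,3),np.uint8);o[:,:440]=A;o[:300,450:690]=B;o[300:,450:770]=C
cv2.imwrite('pics/crop1.png',o)"
```

```text
(no output)
```

View pics/crop1.png

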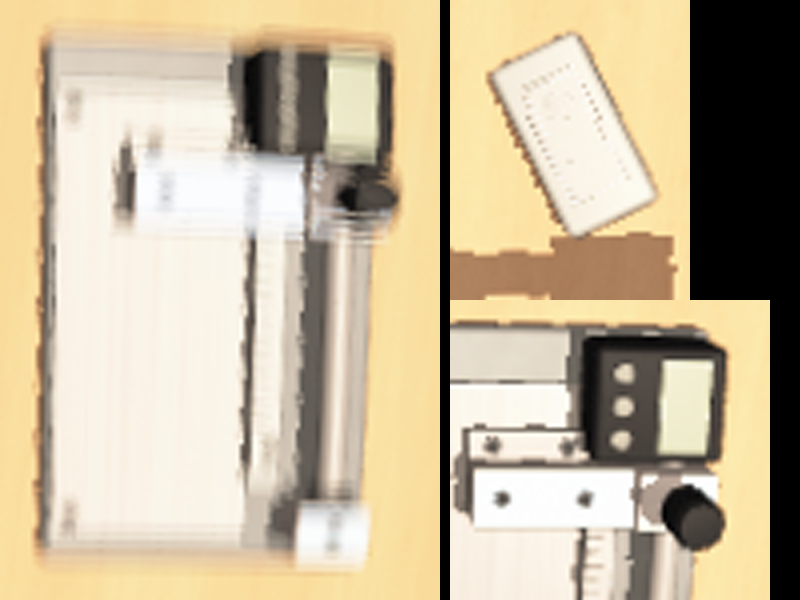

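The crop confirms the choice: a silver bar with an oblong mark on top, corners at crop (574,35), (658,195), (580,235) and (490,75). It also shows the jaw shut, with the knob top at crop (704,523). View 1 is motion-blurred, so I'll fit from view 2.

```bash
cat > fit.py <<'E'
from h import *
from scipy.optimize import least_squares
def gpose(g,P):
    c,s=np.cos(g[2]),np.sin(g[2]);P=np.asarray(P,float)
    return np.c_[g[0]+c*P[:,0]-s*P[:,1],g[1]+s*P[:,0]+c*P[:,1],P[:,2]]
def fit(views,g0):
    # views: list of (cam,[(local xyz mm),(px)])
    f=lambda g:np.concatenate([(proj(c,X,True)-p) for c,L in views for X,p in zip(gpose(g,[np.array(l[0])/1e3 for l in L]),[l[1] for l in L])])
    r=least_squares(f,g0,loss="soft_l1");return r.x,f(r.x).reshape(-1,2).round(1)
E
python3 - <<'E'
from fit import *
W2=dict(np.load("pics/wrist2.npz"));W1=dict(np.load("pics/wrist1.npz"))
print(W2["p"],W2["q"])
B=[[260+(u-450)/4,95+v/4] for u,v in[(574,35),(658,195),(580,235),(490,75)]]
G=[((9,87,37),(400.5,195)),((55,87,37),(433,196)),((55,47,37),(432.5,225)),((9,47,37),(400,225)),((-56,89,10),(350,191)),((0,35,69),(428.5,241))]
g,r=fit([(W2,G[:5])],[.52,.06,.1]);print("gauge v2",g.round(4),r.tolist())
k=onz(W2,G[5][1],.069,True);c,s=np.cos(g[2]),np.sin(g[2]);d=k[:2]-g[:2];print("knob",k.round(4),"local",c*d[0]+s*d[1],-s*d[0]+c*d[1])
o=lambda l:fit([(W2,l)],[.37,.23,.4])
L=[((16,31,25),B[1]),((16,-31,25),B[2]),((-16,-31,25),B[3]),((-16,31,25),B[0])]
L=[((16,31,25),B[0]),((16,-31,25),B[1]),((-16,-31,25),B[2]),((-16,31,25),B[3])]
print("bar",[x.round(3).tolist() for x in o(L)])
V1=[((-56,89,10),(351,79)),((-56,-89,10),(351,208.5)),((9,87,37),(403,82)),((9,47,37),(402,108))]
print("v1",[x.round(3).tolist() for x in fit([(W1,V1)],g)])
E
```

```text
[0.41267833 0.14665673 0.31139454] [ 6.70528271e-01  7.41883977e-01  1.98257284e-05 -3.28208858e-05]
gauge v2 [0.5194 0.07   0.1151] [[0.1, 0.3], [1.3, -0.5], [0.2, 0.1], [-0.4, 0.3], [-1.0, -0.2]]
knob [0.5557 0.1087 0.069 ] local 0.04046173636260174 0.034297631338279254
bar [[0.37, 0.227, 0.585], [[0.2, -2.0], [2.0, 0.1], [-0.5, 1.8], [-0.8, -0.1]]]
v1 [[0.519, 0.074, 0.115], [[-0.9, -0.7], [-0.3, 1.7], [0.2, -3.8], [1.5, 1.0]]]
```

```bash
python3 -c "
from h import *
W2=dict(np.load('pics/wrist2.npz'));W1=dict(np.load('pics/wrist1.npz'))
for a,b in [((457,170),(455,280)),((492,50),(487,157))]: print(tri([ray(W1,a,True),ray(W2,b,True)]),onz(W2,b,.05,True))
"
python3 -m jog '[{"x":-0.1,"y":0.26,"z":0,"twist":-0.0045,"fingers":0},{"x":-0.1,"y":0.26,"z":0,"twist":0,"fingers":0},{"x":-0.1,"y":0.26,"z":0,"twist":0,"fingers":0},{"x":-0.1,"y":0.26,"z":0,"twist":0,"fingers":0},{"x":-0.1,"y":0.26,"z":0.2,"twist":0,"fingers":0},{"x":-0.1,"y":0.26,"z":0.3,"twist":0,"fingers":0},{"x":-0.1,"y":0.26,"z":0.3,"twist":0,"fingers":0},{"x":0,"y":0,"z":0.3,"twist":0,"fingers":0},{"x":0,"y":0,"z":0.2,"twist":0,"fingers":0},{"x":0,"y":0,"z":0,"twist":0,"fingers":0}]'
python3 -m jog '[{"x":0,"y":0,"z":0,"twist":0,"fingers":0},{"x":0,"y":0,"z":0,"twist":0,"fingers":0},{"x":0,"y":0,"z":0,"twist":0,"fingers":0},{"x":0,"y":0,"z":0,"twist":0,"fingers":0},{"x":0,"y":0,"z":0,"twist":0,"fingers":0},{"x":0,"y":0,"z":0,"twist":0,"fingers":0},{"x":0,"y":0,"z":0,"twist":0,"fingers":0},{"x":0,"y":0,"z":0,"twist":0,"fingers":0},{"x":0,"y":0,"z":0,"twist":0,"fingers":0},{"x":0,"y":0,"z":0,"twist":0,"fingers":0}]'
python3 snap.py 3 wrist
```

```text
(array([0.60239707, 0.0554136 , 0.05862856]), [5.3, 5.3]) [0.61206708 0.05241012 0.05      ]
(array([0.63408637, 0.22476297, 0.03826177]), [2.6, 2.6]) [0.62555285 0.2244928  0.05      ]
time_s: 5.25
ee_pos: [0.5536, 0.1102, 0.2126]
tcp_rot: [0.665, 0.747, -0.001, -0.001]
force: [-1.0, -0.8, 0.1]
grip_width: 0.0439
finger_force: 0.0
time_s: 6.5
ee_pos: [0.5542, 0.1103, 0.2139]
tcp_rot: [0.665, 0.747, -0.0, -0.0]
force: [-0.4, -0.4, -0.0]
grip_width: 0.0439
finger_force: 0.0
```

View pics/wrist3.png

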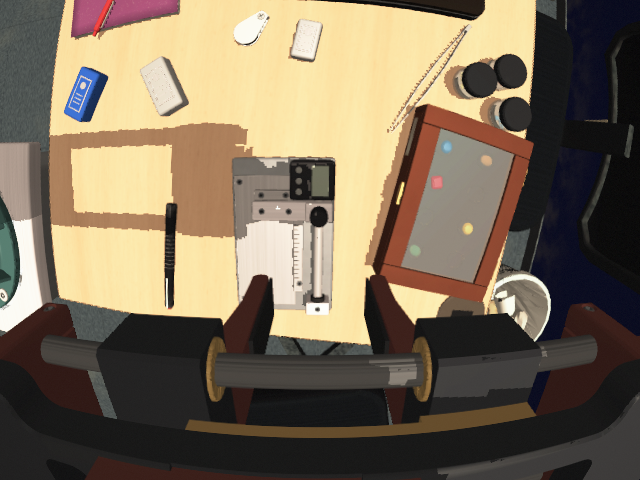

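View 3 is sharp. It shows the knob top at (318,213), readout corners at (289,160), (335,160), (335,199) and (293,200), the table's front-left corner at (234,157), and the large bar at (163,87).

```bash
python3 - <<'E'
from fit import *
W2=dict(np.load("pics/wrist2.npz"));W3=dict(np.load("pics/wrist3.npz"))
print("knob",tri([ray(W2,(428.5,241),True),ray(W3,(318,213),True)]),onz(W3,(318,213),.069,True))
# knob top blob & bar blob by threshold
f=W3["frame"];h=cv2.cvtColor(f,cv2.COLOR_RGB2HSV)
m=(f[200:230,304:334].max(2)<60).astype(np.uint8);n,l,st,ce=cv2.connectedComponentsWithStats(m);i=1+st[1:,4].argmax();print("blob",ce[i]+[304,200],st[i])
bars={}
for n,W,(x0,y0,x1,y1) in [("2",W2,(262,95,325,160)),("3",W3,(130,45,200,125))]:
    F=W["frame"][y0:y1,x0:x1];H=cv2.cvtColor(F,cv2.COLOR_RGB2HSV)
    m=((H[:,:,1]<60)&(H[:,:,2]>120)).astype(np.uint8);m=cv2.morphologyEx(m,cv2.MORPH_CLOSE,np.ones((5,5)))
    c=max(cv2.findContours(m,0,2)[0],key=cv2.contourArea);r=cv2.minAreaRect(c);bp=cv2.boxPoints(r)+[x0,y0];bars[n]=bp;print(n,r,bp.round(1).tolist())
G2=[((9,87,37),(400.5,195)),((55,87,37),(433,196)),((55,47,37),(432.5,225)),((9,47,37),(400,225)),((-56,89,10),(350,191)),((39,35,69),(428.5,241))]
G3=[((9,87,37),(289,160)),((55,87,37),(335,160)),((55,47,37),(335,199)),((9,47,37),(293,200)),((-56,89,12),(234,157)),((39,35,69),(318,213))]
print("both",[x.tolist() for x in fit([(W2,G2),(W3,G3)],[.52,.07,.115])])
print("3",[x.tolist() for x in fit([(W3,G3)],[.52,.07,.115])])
E
```

```text
knob (array([0.55317362, 0.11291576, 0.07685185]), [2.2, 2.2]) [0.5536491  0.11349883 0.069     ]
blob [318.40217391 216.52898551] [  6   7  18  20 276]
2 ((28.399999618530273, 33.30000305175781), (46.510215759277344, 24.596750259399414), 63.43495178222656) [[269.0, 113.0], [291.0, 102.0], [311.8, 143.6], [289.8, 154.6]]
3 ((30.437625885009766, 40.52806854248047), (53.393001556396484, 28.087182998657227), 65.77225494384766) [[136.7, 66.9], [162.3, 55.4], [184.2, 104.1], [158.6, 115.6]]
both [[0.520136942259517, 0.07009274697458577, 0.11208923265252538], [[0.8, 0.3], [2.0, -0.4], [0.8, 0.2], [0.2, 0.3], [-0.2, -0.4], [-0.5, -0.5], [-0.1, -0.3], [0.2, -0.3], [-0.2, 0.3], [-3.7, -0.9], [-3.2, 0.5], [0.9, 4.6]]]
3 [[0.520364977800843, 0.07025962019853353, 0.11002599973563544], [[0.3, -0.5], [0.7, -0.3], [0.1, 0.2], [-3.4, -1.0], [-2.8, 0.2], [1.2, 4.5]]]
```

```bash
python3 -m jog '[{"x":-0.01,"y":0,"z":0.35,"twist":0,"fingers":-0.1},{"x":0,"y":0,"z":0.35,"twist":0,"fingers":-0.1},{"x":0,"y":0,"z":0.35,"twist":0,"fingers":-0.1},{"x":0,"y":0,"z":0.3,"twist":0,"fingers":-0.1},{"x":0,"y":0,"z":0.25,"twist":0,"fingers":-0.1},{"x":0,"y":0,"z":0.2,"twist":0,"fingers":-0.1},{"x":0,"y":0,"z":0.15,"twist":0,"fingers":-0.1},{"x":0,"y":0,"z":0.1,"twist":0,"fingers":-0.1},{"x":0,"y":0,"z":0.1,"twist":0,"fingers":-0.1},{"x":0,"y":0,"z":0,"twist":0,"fingers":-0.1}]' 20
python3 -m jog '[{"x":0,"y":0,"z":0,"twist":0,"fingers":-1},{"x":0,"y":0,"z":0,"twist":0,"fingers":-1},{"x":0,"y":0,"z":0,"twist":0,"fingers":-1},{"x":0,"y":0,"z":0,"twist":0,"fingers":-1},{"x":0,"y":0,"z":0,"twist":0,"fingers":-1},{"x":0,"y":0,"z":0,"twist":0,"fingers":-1},{"x":0,"y":0,"z":0,"twist":0,"fingers":-1},{"x":0,"y":0,"z":0,"twist":0,"fingers":-1},{"x":0,"y":0,"z":0,"twist":0,"fingers":-1},{"x":0,"y":0,"z":0,"twist":0,"fingers":-1}]'
```

```text
time_s: 7.8
ee_pos: [0.554, 0.1096, 0.0523]
tcp_rot: [0.665, 0.747, -0.0, -0.0]
force: [0.5, -0.6, 0.2]
grip_width: 0.0395
finger_force: 0.0
time_s: 9.05
ee_pos: [0.5543, 0.1096, 0.0526]
tcp_rot: [0.665, 0.747, 0.0, -0.0]
force: [-0.5, -0.3, -0.3]
grip_width: 0.0005
finger_force: 0.0
```

The fingers shut on nothing, so I'll look.

```bash
python3 snap.py 4 wrist side scene; python3 -c "
import cv2,numpy as np
a=cv2.imread('pics/wrist4.png')[120:400,170:470];b=cv2.imread('pics/side4.png')[170:270,370:490];c=cv2.imread('pics/scene4.png')[160:230,290:380]
o=np.zeros((600,800,3),np.uint8);a=cv2.resize(a,(428,400));o[:400,:428]=a
o[:300,430:790]=cv2.resize(b,(360,300),interpolation=2);o[300:580,430:790]=cv2.resize(c,(360,280),interpolation=2)
cv2.imwrite('pics/crop4.png',o)"
```

```text
(no output)
```

View pics/crop4.png

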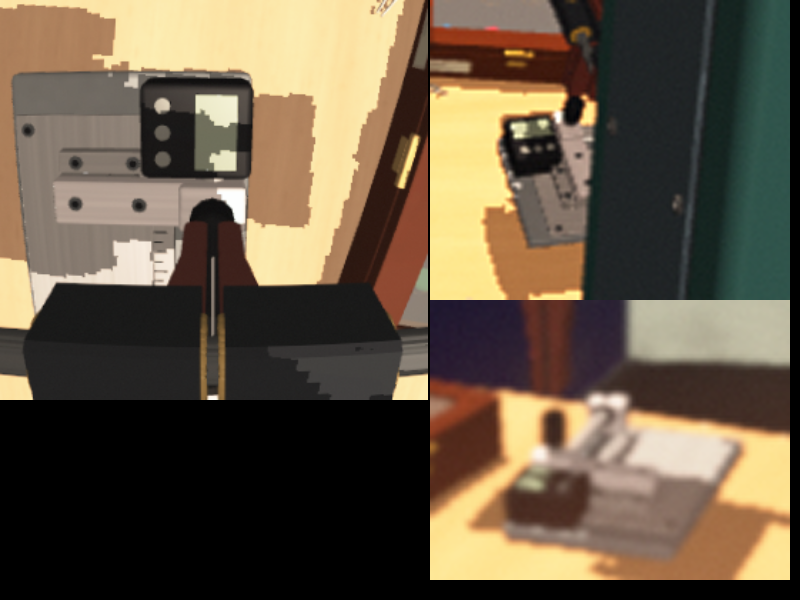

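```bash
python3 - <<'E'
from fit import *
W4=dict(np.load("pics/wrist4.npz"));W3=dict(np.load("pics/wrist3.npz"));S=dict(np.load("pics/scene4.npz"));D=dict(np.load("pics/side4.npz"))
print(W4["p"],"tcp px",proj(W4,W4["p"],True),"ext",W4["extrinsics"].round(3).tolist())
px=lambda u,v:(170+u*.7,120+v*.7)
G=[((9,87,37),px(140,80)),((55,87,37),px(252,82)),((55,47,37),px(251,178)),((9,47,37),px(141,177)),((-56,89,10),px(13,72))]
print([x.tolist() for x in fit([(W4,G)],[.52,.07,.115])])
g=[.52,.0703,.112]
for X in gpose(g,np.array([(39,35,69),(39,35,46),(9,87,37),(55,47,37),(-56,89,12)])/1e3): print(X.round(3),proj(W4,X,True).round(),"S",proj(S,X).round(),"D",proj(D,X).round())
# knob in scene crop (553,430)-> 
sp=(290+(553-430)/4,160+(412-300)/4); dp=(370+(573-430)/3,170+98/3)
print(sp,dp,tri([ray(S,sp),ray(D,dp)]))
# readout corners etc. from scene/side: front-left base corner
for n,a,b in [("baseFL",(290+(676-430)/4,160+(550-300)/4),(370+(527-430)/3,170+240/3)),("baseBL",(290+(507-430)/4,160+(540-300)/4),(370+(502-430)/3,170+155/3))]: print(n,tri([ray(S,a),ray(D,b)]))
print(gpose(g,np.array([(-56,89,0),(56,89,0)])/1e3))
E
```

```text
[0.55427822 0.10963098 0.05262909] tcp px [317.68254222 271.86392461] ext [[0.993, -0.111, -0.03, 0.546], [0.115, 0.956, 0.27, 0.183], [-0.001, -0.272, 0.962, 0.246], [0.0, 0.0, 0.0, 1.0]]
[[0.5197928728100293, 0.07008662572142578, 0.10096689860589854], [[-0.7, 0.2], [2.2, -0.3], [0.7, 0.4], [-0.3, 0.0], [-1.7, -0.2]]]
[0.555 0.109 0.069] [319. 284.] S [320. 187.] D [418. 203.]
[0.555 0.109 0.046] [319. 268.] S [320. 196.] D [416. 209.]
[0.519 0.158 0.037] [266. 176.] S [325. 209.] D [399. 223.]
[0.569 0.123 0.037] [346. 244.] S [313. 200.] D [409. 207.]
[0.454 0.152 0.012] [175. 171.] S [350. 222.] D [403. 250.]
(320.75, 188.0) (417.6666666666667, 202.66666666666666) (array([0.55327715, 0.11059414, 0.0692123 ]), [1.3, 1.3])
baseFL (array([0.4518266 , 0.15530417, 0.01285613]), [2.3, 2.3])
baseBL (array([ 0.5607373 ,  0.15792633, -0.00449182]), [3.9, 3.9])
[[0.45440369 0.15248348 0.        ]
 [0.56570196 0.16500127 0.        ]]
```

```bash
python3 - <<'E'
from fit import *
o=np.zeros((600,800,3),np.uint8)
g=[.52,.0703,.112]
K=gpose(g,np.array([(39,35,69),(39,35,46)])/1e3)
for n,(x0,y0,w,h),k,at in [("scene4",(285,130,80,80),5,(0,0)),("side4",(385,160,60,75),5,(410,0))]:
    c=dict(np.load(f"pics/{n}.npz"));f=cv2.resize(c["frame"][y0:y0+h,x0:x0+w,::-1],None,fx=k,fy=k,interpolation=cv2.INTER_CUBIC);f=cv2.convertScaleAbs(f,alpha=1.6,beta=20)
    for P,col in((c_ if 0 else np.array([.5543,.1096,.0526]),(0,0,255)),(np.array([.5543,.1096,.0826]),(255,0,255)),(K[0],(0,255,0)),(K[1],(255,255,0))):
        u=proj(c,P);p=((u-[x0,y0]+.5)*k).astype(int);print(n,P.round(3),u.round(1));cv2.drawMarker(f,tuple(int(i) for i in p),col,1,12,1)
    o[at[1]:at[1]+f.shape[0],at[0]:at[0]+f.shape[1]]=f
cv2.imwrite("pics/ov.png",o)
E
```

```text
scene4 [0.554 0.11  0.053] [320.3 193.5]
scene4 [0.554 0.11  0.083] [320.  182.5]
scene4 [0.555 0.109 0.069] [320.  187.5]
scene4 [0.555 0.109 0.046] [320.2 195.9]
side4 [0.554 0.11  0.053] [416.8 207.2]
side4 [0.554 0.11  0.083] [419.1 199.3]
side4 [0.555 0.109 0.069] [418.1 202.7]
side4 [0.555 0.109 0.046] [416.4 208.8]
```

View pics/ov.png

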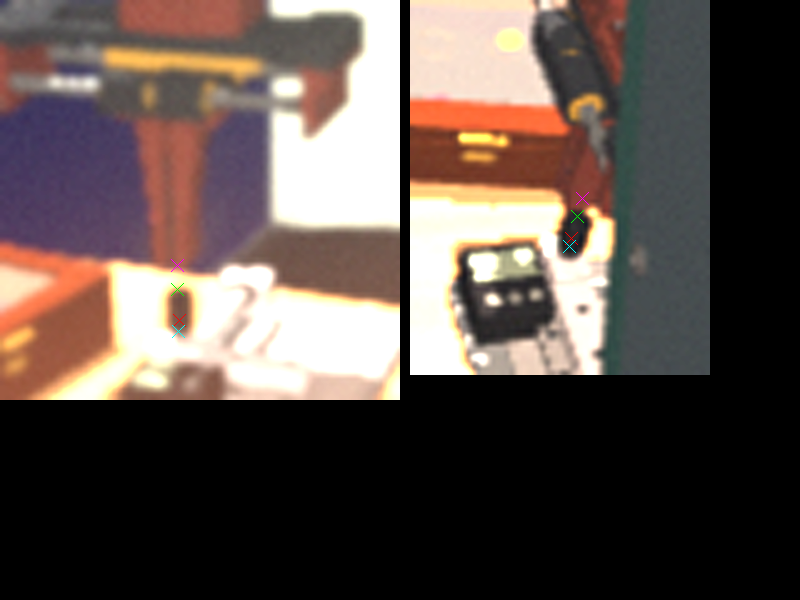

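The overlay shows the finger tips (scene crop (178,262), side crop (590,200)) sitting above the knob, about 30 mm higher than the reported TCP. The wrist view's finger spread agrees. So the real finger end is about 30 mm short of the TCP, and I'll open, lower 30 mm and grip again.

```bash
python3 -m jog '[{"x":0,"y":0,"z":0,"twist":0,"fingers":-0.1},{"x":0,"y":0,"z":0,"twist":0,"fingers":-0.1},{"x":0,"y":0,"z":0,"twist":0,"fingers":-0.1},{"x":0,"y":0,"z":0,"twist":0,"fingers":-0.1},{"x":0,"y":0,"z":0,"twist":0,"fingers":-0.1},{"x":0,"y":0,"z":0.08,"twist":0,"fingers":-0.1},{"x":0,"y":0,"z":0.08,"twist":0,"fingers":-0.1},{"x":0,"y":0,"z":0.08,"twist":0,"fingers":-0.1},{"x":0,"y":0,"z":0.08,"twist":0,"fingers":-0.1},{"x":0,"y":0,"z":0.08,"twist":0,"fingers":-0.1}]'
python3 -m jog '[{"x":0,"y":0,"z":0,"twist":0,"fingers":-1},{"x":0,"y":0,"z":0,"twist":0,"fingers":-1},{"x":0,"y":0,"z":0,"twist":0,"fingers":-1},{"x":0,"y":0,"z":0,"twist":0,"fingers":-1},{"x":0,"y":0,"z":0,"twist":0,"fingers":-1},{"x":0,"y":0,"z":0,"twist":0,"fingers":-1},{"x":0,"y":0,"z":0,"twist":0,"fingers":-1},{"x":0,"y":0,"z":0,"twist":0,"fingers":-1},{"x":0,"y":0,"z":0,"twist":0,"fingers":-1},{"x":0,"y":0,"z":0,"twist":0,"fingers":-1}]'
```

```text
time_s: 10.45
ee_pos: [0.5542, 0.1096, 0.0221]
tcp_rot: [0.665, 0.747, -0.0, -0.0]
force: [0.6, 0.2, -0.2]
grip_width: 0.0397
finger_force: 0.0
time_s: 11.7
ee_pos: [0.5542, 0.1096, 0.0227]
tcp_rot: [0.665, 0.747, -0.0, -0.0]
force: [-1.7, -0.0, 5.3]
grip_width: 0.0169
finger_force: 20.0
```

Gripped the knob (17 mm, 20 N). Pulling the jaw out.

```bash
python3 -m jog '[{"x":-0.1,"y":0,"z":0,"twist":0,"fingers":-1},{"x":-0.12,"y":0,"z":0,"twist":0,"fingers":-1},{"x":-0.12,"y":0,"z":0,"twist":0,"fingers":-1},{"x":-0.12,"y":0,"z":0,"twist":0,"fingers":-1},{"x":-0.12,"y":0,"z":0,"twist":0,"fingers":-1},{"x":-0.12,"y":0,"z":0,"twist":0,"fingers":-1},{"x":-0.12,"y":0,"z":0,"twist":0,"fingers":-1},{"x":-0.12,"y":0,"z":0,"twist":0,"fingers":-1},{"x":-0.12,"y":0,"z":0,"twist":0,"fingers":-1},{"x":-0.12,"y":0,"z":0,"twist":0,"fingers":-1}]'
```

```text
time_s: 12.95
ee_pos: [0.5631, 0.0213, 0.0227]
tcp_rot: [0.665, 0.747, -0.001, -0.001]
force: [-5.2, -2.1, 8.7]
grip_width: 0.0166
finger_force: 20.1
```

```bash
python3 -m jog '[{"x":0,"y":0,"z":0,"twist":0,"fingers":-0.1},{"x":0,"y":0,"z":0,"twist":0,"fingers":-0.1},{"x":0,"y":0,"z":0,"twist":0,"fingers":-0.1},{"x":0,"y":0,"z":0,"twist":0,"fingers":-0.1},{"x":0,"y":0,"z":-0.3,"twist":0,"fingers":-0.1},{"x":0,"y":0,"z":-0.4,"twist":0,"fingers":0},{"x":0,"y":0,"z":-0.4,"twist":0,"fingers":0},{"x":0,"y":0,"z":-0.4,"twist":0,"fingers":0.2},{"x":0,"y":0,"z":-0.4,"twist":0,"fingers":0.2},{"x":0,"y":0,"z":-0.4,"twist":0,"fingers":0.2}]'
python3 snap.py 5 scene
python3 - <<'E'
from fit import *
W2=dict(np.load("pics/wrist2.npz"));W3=dict(np.load("pics/wrist3.npz"))
b2=[[291.0,102.0],[311.8,143.6],[289.8,154.6],[269.0,113.0]];b3=[[162.3,55.4],[184.2,104.1],[158.6,115.6],[136.7,66.9]]
# hand-read corners of view 2 too
m=[(16,31,25),(16,-31,25),(-16,-31,25),(-16,31,25)]
for h in(25,15):
    M=[(a,b,h) for a,b,_ in m]
    for n,v in(("2",[(W2,list(zip(M,b2)))]),("3",[(W3,list(zip(M,b3)))]),("23",[(W2,list(zip(M,b2))),(W3,list(zip(M,b3)))])): x,r=fit(v,[.37,.227,.58]);print(h,n,x.round(4),r.tolist())
print([tri([ray(W2,p,True),ray(W3,q,True)]) for p,q in zip(b2,b3)])
E
```

```text
time_s: 14.2
ee_pos: [0.5644, 0.0219, 0.1961]
tcp_rot: [0.665, 0.747, 0.0, -0.0]
force: [0.3, 0.2, -0.1]
grip_width: 0.0526
finger_force: 0.0
25 2 [0.3686 0.2274 0.5525] [[-0.1, -0.7], [0.5, 0.6], [0.1, 0.5], [-0.5, -0.4]]
25 3 [0.3697 0.2271 0.5231] [[0.2, -1.2], [-1.2, -1.3], [-0.2, 1.2], [1.9, 1.8]]
25 23 [0.369  0.2274 0.5404] [[0.6, -0.6], [0.6, 0.9], [0.1, 0.6], [0.0, -0.6], [-0.8, -1.4], [-1.4, -2.1], [-0.2, 0.9], [1.1, 2.1]]
15 2 [0.3679 0.2276 0.5528] [[-0.1, -0.1], [0.0, 0.2], [0.1, -0.0], [-0.0, -0.1]]
15 3 [0.3652 0.2281 0.5208] [[0.3, -0.4], [-1.8, -1.7], [-0.2, 0.4], [2.5, 2.2]]
15 23 [0.3668 0.2277 0.5369] [[-0.5, -0.3], [-1.0, 0.4], [-1.1, -0.2], [-0.6, -0.6], [1.1, -0.1], [-0.1, -1.7], [1.5, 0.8], [3.4, 3.0]]
[(array([0.36574337, 0.26164846, 0.02002524]), [0.1, 0.1]), (array([0.39741728, 0.20864794, 0.01589384]), [1.3, 1.3]), (array([0.37108287, 0.19340982, 0.02419892]), [0.1, 0.1]), (array([0.34065178, 0.24584234, 0.03116706]), [1.3, 1.3])]
```

```bash
python3 -m jog '[{"x":0.5,"y":-0.38,"z":0,"twist":0,"fingers":0.3},{"x":0.5,"y":-0.38,"z":0,"twist":0,"fingers":0.3},{"x":0.5,"y":-0.38,"z":0,"twist":0,"fingers":0.3},{"x":0.5,"y":-0.38,"z":0,"twist":0,"fingers":0.3},{"x":0.5,"y":-0.38,"z":0,"twist":0,"fingers":0.3},{"x":0.52,"y":-0.37,"z":0,"twist":0,"fingers":0.3},{"x":0,"y":0,"z":0,"twist":-0.04,"fingers":0.3},{"x":0,"y":0,"z":0,"twist":-0.05,"fingers":0.3},{"x":0,"y":0,"z":0,"twist":-0.047,"fingers":0.3},{"x":0,"y":0,"z":0,"twist":0,"fingers":0.3}]'
python3 -m jog '[{"x":0,"y":0,"z":0,"twist":0,"fingers":0.3},{"x":0,"y":0,"z":0,"twist":0,"fingers":0.3},{"x":0,"y":0,"z":0,"twist":0,"fingers":0.3},{"x":0,"y":0,"z":0,"twist":0,"fingers":0.3},{"x":0,"y":0,"z":0,"twist":0,"fingers":0.3},{"x":0,"y":0,"z":0,"twist":0,"fingers":0.3},{"x":0,"y":0,"z":0,"twist":0,"fingers":0.3},{"x":0,"y":0,"z":0,"twist":0,"fingers":0.3},{"x":0,"y":0,"z":0,"twist":0,"fingers":0.3},{"x":0,"y":0,"z":0,"twist":0,"fingers":0.3}]'
python3 snap.py 6 wrist scene; python3 - <<'E'
from fit import *
a=cv2.imread('pics/wrist6.png')[90:390,150:500];b=cv2.imread('pics/scene6.png')[160:230,290:380]
o=np.zeros((600,800,3),np.uint8);o[:450,:525]=cv2.resize(a,(525,450));o[:210,530:800]=cv2.resize(b,(270,210),interpolation=2)
W=dict(np.load('pics/wrist6.npz'));full=cv2.resize(cv2.imread('pics/wrist6.png'),None,fx=.42,fy=.42);o[220:220+full.shape[0],530:530+full.shape[1]]=full
cv2.imwrite('pics/crop6.png',o)
P=gpose([.369,.2273,.545],np.array([(16,31,25),(16,-31,25),(-16,-31,25),(-16,31,25)])/1e3);print([proj(W,p,True).round().tolist() for p in P],W["p"],proj(W,W["p"]+[0,0,.03],True))
E
```

```text
time_s: 15.5
ee_pos: [0.369, 0.2271, 0.1948]
tcp_rot: [0.491, 0.871, -0.0, -0.0]
force: [0.5, -0.2, 0.8]
grip_width: 0.057
finger_force: 0.0
time_s: 16.75
ee_pos: [0.3692, 0.227, 0.1951]
tcp_rot: [0.49, 0.872, 0.0, -0.0]
force: [-1.2, 0.5, -0.5]
grip_width: 0.0568
finger_force: 0.0
[[335.0, 180.0], [334.0, 240.0], [303.0, 240.0], [302.0, 180.0]] [0.36918349 0.22702055 0.19512911] [318.17758361 293.66216734]
```

View pics/crop6.png

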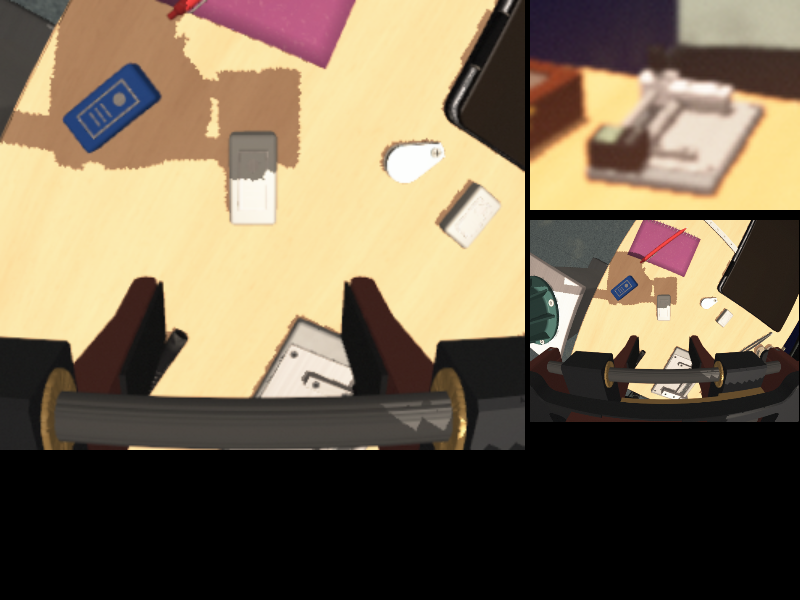

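The jaw is out: the scene crop shows it at (690,85), at the post end. The bar, at crop (229–277, 133–224), is centred between the fingers and aligned, within 1 px of prediction. Next I descend and feel for the desk lightly to calibrate the true tip height.

```bash
python3 -m jog '[{"x":0.01,"y":0,"z":0.37,"twist":0,"fingers":0.3},{"x":0,"y":0,"z":0.37,"twist":0,"fingers":0.3},{"x":0,"y":0,"z":0.37,"twist":0,"fingers":0.3},{"x":0,"y":0,"z":0.37,"twist":0,"fingers":0.3},{"x":0,"y":0,"z":0.37,"twist":0,"fingers":0.3},{"x":0,"y":0,"z":0.37,"twist":0,"fingers":0.3},{"x":0,"y":0,"z":0.37,"twist":0,"fingers":0.3},{"x":0,"y":0,"z":0.2,"twist":0,"fingers":0.3},{"x":0,"y":0,"z":0.08,"twist":0,"fingers":0.3},{"x":0,"y":0,"z":0,"twist":0,"fingers":0.3}]'
python3 -m jog '[{"x":0,"y":0,"z":0.01,"twist":0,"fingers":0.3},{"x":0,"y":0,"z":0.01,"twist":0,"fingers":0.3},{"x":0,"y":0,"z":0.01,"twist":0,"fingers":0.3},{"x":0,"y":0,"z":0.01,"twist":0,"fingers":0.3},{"x":0,"y":0,"z":0.01,"twist":0,"fingers":0.3},{"x":0,"y":0,"z":0.01,"twist":0,"fingers":0.3},{"x":0,"y":0,"z":0.01,"twist":0,"fingers":0.3},{"x":0,"y":0,"z":0.01,"twist":0,"fingers":0.3},{"x":0,"y":0,"z":0,"twist":0,"fingers":0.3},{"x":0,"y":0,"z":0,"twist":0,"fingers":0.3}]'
```

```text
time_s: 18.1
ee_pos: [0.3689, 0.2277, -0.0202]
tcp_rot: [0.49, 0.872, -0.0, -0.0]
force: [0.3, 0.3, 0.2]
grip_width: 0.057
finger_force: 0.0
time_s: 19.35
ee_pos: [0.3688, 0.2277, -0.0261]
tcp_rot: [0.49, 0.872, 0.0, -0.0]
force: [-0.2, 0.1, -0.5]
grip_width: 0.0573
finger_force: 0.0
```

```bash
python3 -m jog '[{"x":0,"y":0,"z":0.008,"twist":0,"fingers":0.3},{"x":0,"y":0,"z":0.008,"twist":0,"fingers":0.3},{"x":0,"y":0,"z":0.008,"twist":0,"fingers":0.3},{"x":0,"y":0,"z":0.008,"twist":0,"fingers":0.3},{"x":0,"y":0,"z":0.008,"twist":0,"fingers":0.3},{"x":0,"y":0,"z":0.008,"twist":0,"fingers":0.3},{"x":0,"y":0,"z":0,"twist":0,"fingers":0.3},{"x":0,"y":0,"z":0,"twist":0,"fingers":0.3},{"x":0,"y":0,"z":0,"twist":0,"fingers":0.3},{"x":0,"y":0,"z":0,"twist":0,"fingers":0.3}]'
```

```text
time_s: 20.6
ee_pos: [0.3688, 0.2277, -0.0297]
tcp_rot: [0.49, 0.872, 0.0, -0.0]
force: [0.4, 0.3, -0.4]
grip_width: 0.0572
finger_force: 0.0
```

```bash
python3 -m jog '[{"x":0,"y":0,"z":0.008,"twist":0,"fingers":0.3},{"x":0,"y":0,"z":0.008,"twist":0,"fingers":0.3},{"x":0,"y":0,"z":0.008,"twist":0,"fingers":0.3},{"x":0,"y":0,"z":0.008,"twist":0,"fingers":0.3},{"x":0,"y":0,"z":0.008,"twist":0,"fingers":0.3},{"x":0,"y":0,"z":0,"twist":0,"fingers":0.3},{"x":0,"y":0,"z":0,"twist":0,"fingers":0.3},{"x":0,"y":0,"z":0,"twist":0,"fingers":0.3},{"x":0,"y":0,"z":0,"twist":0,"fingers":0.3},{"x":0,"y":0,"z":0,"twist":0,"fingers":0.3}]'
```

```text
time_s: 21.85
ee_pos: [0.3689, 0.2277, -0.0311]
tcp_rot: [0.49, 0.872, 0.0, 0.0]
force: [-4.3, -1.3, 30.0]
grip_width: 0.0573
finger_force: 14.8
```

Desk contact at TCP z ≈ −0.031, so the tip offset is 31 mm and the arm stiffness roughly 15–20 N/mm. I'll rise 16 mm (tips about 14 mm above the bar's underside) and grip.

```bash
python3 -m jog '[{"x":0,"y":0,"z":-0.1,"twist":0,"fingers":0.3},{"x":0,"y":0,"z":-0.113,"twist":0,"fingers":0.3},{"x":0,"y":0,"z":0,"twist":0,"fingers":-1},{"x":0,"y":0,"z":0,"twist":0,"fingers":-1},{"x":0,"y":0,"z":0,"twist":0,"fingers":-1},{"x":0,"y":0,"z":0,"twist":0,"fingers":-1},{"x":0,"y":0,"z":0,"twist":0,"fingers":-1},{"x":0,"y":0,"z":0,"twist":0,"fingers":-1},{"x":0,"y":0,"z":0,"twist":0,"fingers":-1},{"x":0,"y":0,"z":0,"twist":0,"fingers":-1}]' 40
```

```text
time_s: 23.1
ee_pos: [0.3685, 0.2275, -0.0169]
tcp_rot: [0.49, 0.872, -0.0, -0.0]
force: [0.6, -0.1, -5.4]
grip_width: 0.0316
finger_force: 40.0
```

```bash
python3 -m jog '[{"x":0,"y":0,"z":-0.2,"twist":0,"fingers":-1},{"x":0,"y":0,"z":-0.3,"twist":0,"fingers":-1},{"x":0,"y":0,"z":-0.3,"twist":0,"fingers":-1},{"x":0,"y":0,"z":-0.28,"twist":0,"fingers":-1},{"x":-0.4,"y":0.08,"z":0,"twist":0,"fingers":-1},{"x":-0.5,"y":0.1,"z":0,"twist":0,"fingers":-1},{"x":-0.5,"y":0.1,"z":0,"twist":0,"fingers":-1},{"x":-0.5,"y":0.1,"z":0,"twist":0,"fingers":-1},{"x":-0.5,"y":0.1,"z":0,"twist":0,"fingers":-1},{"x":-0.31,"y":0.07,"z":0,"twist":0,"fingers":-1}]'
python3 -m jog '[{"x":0,"y":0,"z":0,"twist":0.028,"fingers":-1},{"x":0,"y":0,"z":0,"twist":0.03,"fingers":-1},{"x":0,"y":0,"z":0,"twist":0.03,"fingers":-1},{"x":0,"y":0,"z":0,"twist":0.03,"fingers":-1},{"x":0,"y":0,"z":0,"twist":0.02,"fingers":-1},{"x":0,"y":0,"z":0,"twist":0,"fingers":-1},{"x":0,"y":0,"z":0,"twist":0,"fingers":-1},{"x":0,"y":0,"z":0,"twist":0,"fingers":-1},{"x":0,"y":0,"z":0,"twist":0,"fingers":-1},{"x":0,"y":0,"z":0,"twist":0,"fingers":-1}]'
python3 snap.py 7 wrist
```

```text
time_s: 24.35
ee_pos: [0.5105, 0.0741, 0.064]
tcp_rot: [0.491, 0.871, -0.0, -0.0]
force: [-0.8, 0.1, -5.4]
grip_width: 0.0314
finger_force: 40.0
time_s: 25.6
ee_pos: [0.5096, 0.0754, 0.0642]
tcp_rot: [0.666, 0.746, 0.0, -0.0]
force: [-0.1, -0.4, -5.9]
grip_width: 0.0314
finger_force: 40.0
```

```bash
python3 -m jog '[{"x":0,"y":0,"z":0.12,"twist":0,"fingers":-1},{"x":0,"y":0,"z":0.15,"twist":0,"fingers":-1},{"x":0,"y":0,"z":0.15,"twist":0,"fingers":-1},{"x":0,"y":0,"z":0.15,"twist":0,"fingers":-1},{"x":0,"y":0,"z":0.12,"twist":0,"fingers":-1},{"x":0,"y":0,"z":0.08,"twist":0,"fingers":-1},{"x":0,"y":0,"z":0.05,"twist":0,"fingers":-1},{"x":0,"y":0,"z":0.03,"twist":0,"fingers":-1},{"x":0,"y":0,"z":0,"twist":0,"fingers":-1},{"x":0,"y":0,"z":0,"twist":0,"fingers":-1}]'
python3 - <<'E'
from fit import *
# check gauge yaw: front table edge & fence face in wrist7, via gradient scan across predicted edge x=-56 (z .014)
W=dict(np.load("pics/wrist7.npz"));f=cv2.GaussianBlur(cv2.cvtColor(W["frame"],cv2.COLOR_RGB2GRAY),(3,3),0).astype(float)
g=np.array([.52,.0703,.112])
for name,ax,rng in[("front edge",-56,(0,20,40,60,75,85)),("fence face",12,(25,30,35,40))]:
  for y in rng:
    xs=np.arange(-8,8.1,.25);P=gpose(g,np.c_[ax+xs,np.full(xs.size,y),np.full(xs.size,10 if ax<0 else 14)]/1e3)
    px=np.array([proj(W,p,True) for p in P],np.float32);v=cv2.remap(f.astype(np.float32),px[:,:1],px[:,1:],1)[:,0];d=np.gradient(cv2.GaussianBlur(v[:,None],(1,5),0)[:,0]);i=np.abs(d).argmax();print(name,y,xs[i],d[i].round(1),px[i].round())
E
```

```text
time_s: 26.9
ee_pos: [0.5099, 0.0754, 0.0007]
tcp_rot: [0.666, 0.746, 0.0, 0.0]
force: [0.8, -0.4, -4.6]
grip_width: 0.0318
finger_force: 40.0
front edge 0 -0.5 -6.0 [252. 252.]
front edge 20 -0.25 -5.8 [251. 225.]
front edge 40 0.0 -5.6 [250. 196.]
front edge 60 6.75 -17.6 [259. 167.]
front edge 75 4.0 14.1 [254. 145.]
front edge 85 0.25 -9.6 [249. 130.]
fence face 25 -4.5 -17.8 [344. 219.]
fence face 30 -3.75 -9.8 [345. 212.]
fence face 35 -0.5 -4.9 [350. 204.]
fence face 40 -0.5 -5.0 [350. 197.]
```

```bash
python3 -m jog '[{"x":0,"y":0,"z":0.01,"twist":0.002,"fingers":-1},{"x":0,"y":0,"z":0.01,"twist":0,"fingers":-1},{"x":0,"y":0,"z":0.01,"twist":0,"fingers":-1},{"x":0,"y":0,"z":0.005,"twist":0,"fingers":-1},{"x":0,"y":0,"z":0.005,"twist":0,"fingers":-1},{"x":0,"y":0,"z":0.005,"twist":0,"fingers":-1},{"x":0,"y":0,"z":0,"twist":0,"fingers":-1},{"x":0,"y":0,"z":0,"twist":0,"fingers":-1},{"x":0,"y":0,"z":0,"twist":0,"fingers":-1},{"x":0,"y":0,"z":0,"twist":0,"fingers":-1}]'
```

```text
time_s: 28.15
ee_pos: [0.5097, 0.0754, -0.0028]
tcp_rot: [0.669, 0.744, 0.0, -0.0]
force: [-0.8, -0.8, -5.0]
grip_width: 0.0316
finger_force: 40.0
```

```bash
python3 -m jog '[{"x":0,"y":0,"z":0.005,"twist":0,"fingers":-1},{"x":0,"y":0,"z":0.005,"twist":0,"fingers":-1},{"x":0,"y":0,"z":0,"twist":0,"fingers":-1},{"x":0,"y":0,"z":0,"twist":0,"fingers":-1},{"x":0,"y":0,"z":0,"twist":0,"fingers":-1},{"x":0,"y":0,"z":0,"twist":0,"fingers":-1},{"x":0,"y":0,"z":0,"twist":0,"fingers":-1},{"x":0,"y":0,"z":0,"twist":0,"fingers":-1},{"x":0,"y":0,"z":0,"twist":0,"fingers":-1},{"x":0,"y":0,"z":0,"twist":0,"fingers":-1}]'
```

```text
time_s: 29.4
ee_pos: [0.5097, 0.0754, -0.003]
tcp_rot: [0.668, 0.744, 0.0, 0.0]
force: [-2.0, 0.1, 5.7]
grip_width: 0.0317
finger_force: 40.0
```

Bar is on the table (about 11 N net). Sliding to the back fence.

```bash
python3 -m jog '[{"x":0,"y":0.013,"z":0,"twist":0,"fingers":-1},{"x":0,"y":0.013,"z":0,"twist":0,"fingers":-1},{"x":0,"y":0.013,"z":0,"twist":0,"fingers":-1},{"x":0,"y":0.013,"z":0,"twist":0,"fingers":-1},{"x":0,"y":0.005,"z":0,"twist":0,"fingers":-1},{"x":0,"y":0.005,"z":0,"twist":0,"fingers":-1},{"x":0,"y":0,"z":0,"twist":0,"fingers":-1},{"x":0,"y":0,"z":0,"twist":0,"fingers":-1},{"x":0,"y":0,"z":0,"twist":0,"fingers":-1},{"x":0,"y":0,"z":0,"twist":0,"fingers":-1}]'
```

```text
time_s: 30.65
ee_pos: [0.5096, 0.0754, -0.003]
tcp_rot: [0.668, 0.744, -0.003, -0.002]
force: [-12.7, -2.6, 19.4]
grip_width: 0.0316
finger_force: 40.0
```

```bash
python3 -m jog '[{"x":0,"y":0,"z":-0.01,"twist":0,"fingers":-1},{"x":0,"y":0,"z":-0.01,"twist":0,"fingers":-1},{"x":0,"y":0,"z":0,"twist":0,"fingers":-1},{"x":0,"y":0,"z":0,"twist":0,"fingers":-1},{"x":0,"y":0,"z":0,"twist":0,"fingers":-1},{"x":0,"y":0,"z":0,"twist":0,"fingers":-1},{"x":0,"y":0,"z":0,"twist":0,"fingers":-1},{"x":0,"y":0,"z":0,"twist":0,"fingers":-1},{"x":0,"y":0,"z":0,"twist":0,"fingers":-1},{"x":0,"y":0,"z":0,"twist":0,"fingers":-1}]'
```

```text
time_s: 31.9
ee_pos: [0.5142, 0.0759, -0.0021]
tcp_rot: [0.669, 0.744, -0.0, -0.0]
force: [-2.9, -0.6, -6.6]
grip_width: 0.0316
finger_force: 40.0
```

It was only friction: lifting 1 mm freed it. Continuing just off the table toward the back fence.

```bash
python3 -m jog '[{"x":0,"y":0.01,"z":0,"twist":0,"fingers":-1},{"x":0,"y":0.01,"z":0,"twist":0,"fingers":-1},{"x":0,"y":0.01,"z":0,"twist":0,"fingers":-1},{"x":0,"y":0.01,"z":0,"twist":0,"fingers":-1},{"x":0,"y":0,"z":0,"twist":0,"fingers":-1},{"x":0,"y":0,"z":0,"twist":0,"fingers":-1},{"x":0,"y":0,"z":0,"twist":0,"fingers":-1},{"x":0,"y":0,"z":0,"twist":0,"fingers":-1},{"x":0,"y":0,"z":0,"twist":0,"fingers":-1},{"x":0,"y":0,"z":0,"twist":0,"fingers":-1}]'
```

```text
time_s: 33.15
ee_pos: [0.5142, 0.0761, -0.0026]
tcp_rot: [0.669, 0.744, -0.002, -0.002]
force: [-7.4, -1.6, -0.9]
grip_width: 0.0316
finger_force: 40.0
```

Back fence reached (7 N). Now sliding toward the end fence.

```bash
python3 -m jog '[{"x":0.013,"y":0,"z":0,"twist":0,"fingers":-1},{"x":0.013,"y":0,"z":0,"twist":0,"fingers":-1},{"x":0.013,"y":0,"z":0,"twist":0,"fingers":-1},{"x":0.013,"y":0,"z":0,"twist":0,"fingers":-1},{"x":0.013,"y":0,"z":0,"twist":0,"fingers":-1},{"x":0.013,"y":0,"z":0,"twist":0,"fingers":-1},{"x":0.01,"y":0,"z":0,"twist":0,"fingers":-1},{"x":0,"y":0,"z":0,"twist":0,"fingers":-1},{"x":0,"y":0,"z":0,"twist":0,"fingers":-1},{"x":0,"y":0,"z":0,"twist":0,"fingers":-1}]'
python3 -c "
from cell import sensors;s=sensors.read_state();print(s['torque'],s['tcp_rot'])"
```

```text
time_s: 34.4
ee_pos: [0.5136, 0.082, -0.0028]
tcp_rot: [0.668, 0.744, -0.002, -0.002]
force: [-5.1, -4.1, -3.1]
grip_width: 0.0317
finger_force: 40.0
[-0.81791367  1.10689261 -0.14665669] [ 0.66843545  0.74376544 -0.00214243 -0.00156051]
```

```bash
python3 -m jog '[{"x":0.013,"y":0,"z":0,"twist":0,"fingers":-1},{"x":0.013,"y":0,"z":0,"twist":0,"fingers":-1},{"x":0.013,"y":0,"z":0,"twist":0,"fingers":-1},{"x":0,"y":0,"z":0,"twist":0,"fingers":-1},{"x":0,"y":0,"z":0,"twist":0,"fingers":-1},{"x":0,"y":0,"z":0,"twist":0,"fingers":-1},{"x":0,"y":0,"z":0,"twist":0,"fingers":-1},{"x":0,"y":0,"z":0,"twist":0,"fingers":-1},{"x":0,"y":0,"z":0,"twist":0,"fingers":-1},{"x":0,"y":0,"z":0,"twist":0,"fingers":-1}]'
python3 -c "
from cell import sensors;s=sensors.read_state();print(s['torque'],s['tcp_rot'])"
```

```text
time_s: 35.65
ee_pos: [0.5135, 0.083, -0.0028]
tcp_rot: [0.668, 0.744, -0.003, -0.001]
force: [-5.7, -13.3, -3.9]
grip_width: 0.0315
finger_force: 40.0
[-2.3871221   1.05603234 -0.21172251] [ 6.68074525e-01  7.44087842e-01 -3.04550621e-03 -6.61212953e-04]
```

Both fences touched. Adding a firm press sideways, then down.

```bash
python3 -m jog '[{"x":0,"y":0.01,"z":0,"twist":0,"fingers":-1},{"x":0,"y":0.01,"z":0,"twist":0,"fingers":-1},{"x":0,"y":0.01,"z":0,"twist":0,"fingers":-1},{"x":0,"y":0.01,"z":0,"twist":0,"fingers":-1},{"x":0,"y":0,"z":0,"twist":0,"fingers":-1},{"x":0,"y":0,"z":0.005,"twist":0,"fingers":-1},{"x":0,"y":0,"z":0.005,"twist":0,"fingers":-1},{"x":0,"y":0,"z":0,"twist":0,"fingers":-1},{"x":0,"y":0,"z":0,"twist":0,"fingers":-1},{"x":0,"y":0,"z":0,"twist":0,"fingers":-1}]'
python3 -c "
from cell import sensors;s=sensors.read_state();print(s['torque'],s['tcp_rot'])"
python3 snap.py 8 wrist scene side
```

```text
time_s: 36.9
ee_pos: [0.5134, 0.083, -0.0028]
tcp_rot: [0.668, 0.744, -0.005, -0.002]
force: [-13.4, -14.1, 11.2]
grip_width: 0.0316
finger_force: 40.0
[-2.5966896   2.40681483 -0.28988718] [ 0.66791151  0.74422146 -0.00487286 -0.00221068]
```

```bash
python3 - <<'E'
from fit import *
W=dict(np.load('pics/wrist8.npz'));print("tool z",R.from_quat(W["q"]).apply([0,0,1]).round(4),"x",R.from_quat(W["q"]).apply([1,0,0]).round(4))
a=cv2.imread('pics/wrist8.png')[100:400,180:460];b=cv2.imread('pics/scene8.png')[150:230,290:380];c=cv2.imread('pics/side8.png')[180:270,380:490]
o=np.zeros((600,800,3),np.uint8);o[:480,:448]=cv2.resize(a,(448,480),interpolation=2);o[:311,450:800]=cv2.resize(b,(350,311),interpolation=2);o[313:599,450:800]=cv2.resize(c,(350,286),interpolation=2)
cv2.imwrite('pics/crop8.png',o)
E
```

```text
tool z [-0.0097 -0.0042 -0.9999] x [-0.1077  0.9942 -0.0032]
```

View pics/crop8.png

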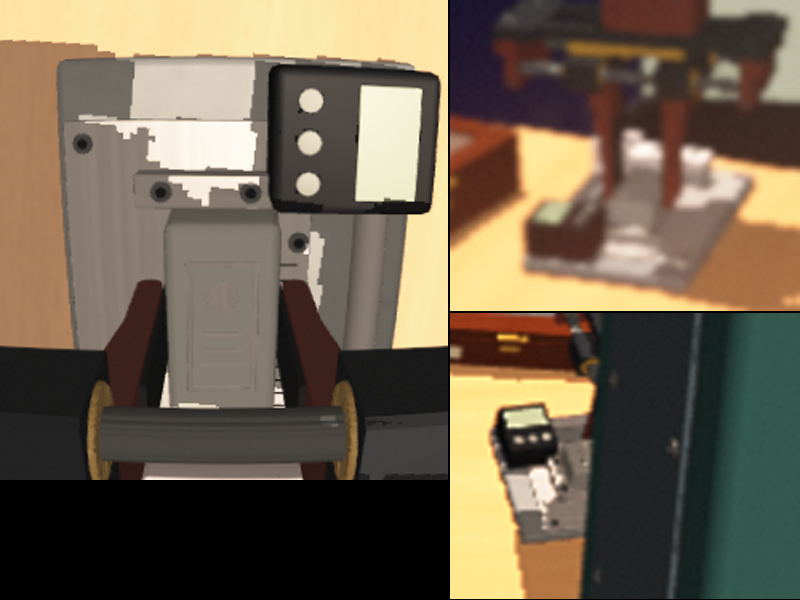

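The last picture shows the bar's end against the end fence, crop (220,210), and its long side against the back fence at (280,300). It's lying in the grip with the jaw still at the far stop, scene crop (690,155). I'll press down slightly more to flatten it, let it settle, then hand in.

```bash
python3 -m jog '[{"x":0,"y":0,"z":0.005,"twist":0,"fingers":-1},{"x":0,"y":0,"z":0,"twist":0,"fingers":-1},{"x":0,"y":0,"z":0,"twist":0,"fingers":-1},{"x":0,"y":0,"z":0,"twist":0,"fingers":-1},{"x":0,"y":0,"z":0,"twist":0,"fingers":-1},{"x":0,"y":0,"z":0,"twist":0,"fingers":-1},{"x":0,"y":0,"z":0,"twist":0,"fingers":-1},{"x":0,"y":0,"z":0,"twist":0,"fingers":-1},{"x":0,"y":0,"z":0,"twist":0,"fingers":-1},{"x":0,"y":0,"z":0,"twist":0,"fingers":-1}]' && python3 -c "
from cell import job;print(job.job_done())"
```

```text
time_s: 38.3
ee_pos: [0.5134, 0.083, -0.0029]
tcp_rot: [0.668, 0.744, -0.005, -0.002]
force: [-15.3, -13.9, 15.6]
grip_width: 0.0318
finger_force: 40.0
the job is handed in; nothing more can be done
None
```

Job handed in at 38 s: the jaw is out at its stop, and the larger bar is still gripped and pressed into the corner, with about 15 N on the back fence, 14 N on the end fence and 16 N upward reading on the tool; the tool leans about 0.6°, so the bar's front edge could be up to 0.3 mm off the table.

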